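# Lid back on the yerba tin

### The job

The yerba tin's lid is standing on edge in the little drying rack. Lay it flat on the tray with its knob up and let go; then take it by the knob, set it on the open tin and press it down gently, never with more than about 40 N, until it is fully home and level all round. Let go, and leave the kettle, flask, gourd and bombilla where they are.

Things in the scene. Friction and masses are not known exactly. Their poses are not given: they have to be found in the camera images.
- lid: Round steel press-in lid, 0.12 kg. Origin: centre of the flange's underside (meets the tin's rim); z out through the knob. Flange radius 46, z 0 to 6 mm; plug radius 38, z -12 to 0; dark wooden knob, cylinder radius 12, z 6 to 32 mm. At the start it stands on edge in the rack, z level, upper edge 46 mm above the origin; pinch it there from above across its 18 mm thickness (z -12 to 6).
- knob_top (a point): Centre of the top of the lid's knob, 32 mm along the lid's z from its origin.
- tin: Squat open steel tin, fixed, 85 mm tall, outer radius 44, inner 40.5; origin: centre of underside, z up. Four cork seal pads inside its mouth, tops 4 mm below the rim: the lid's plug first rests on them, flange 8 mm above the rim. They slide down stiffly and stay put, about 8 N for all four; uneven pushing tilts the lid. Fully home, the flange lies on the rim.
- tin_rim (a point): Centre of the tin's mouth at rim height.
- rack: Small bamboo drying rack, fixed, base 70 x 90 mm, 55 mm tall; origin: centre of underside, z up. The lid stands in its slot, which runs along the rack's y between uprights 8 mm thick at x +-14, y +-30 mm; the knob points along the rack's +x; lid centre about 59 mm above the rack's origin.
- tray: Bamboo tray, fixed, 400 (x) x 520 (y) mm; origin at the centre of its underside at table height; floor top 8 mm, border 8 mm wide and 18 mm high. Tin, rack, gourd and bombilla stand on it.
- gourd: Wooden mate gourd, radius up to 39, 85 mm tall, origin at the centre of its underside. Bystander.
- kettle: Blue enamel kettle beside the tray, radius 60, body 118 mm tall, arched handle in its x-z plane up to 190 mm, spout reaching 115 mm along its +x; origin at the centre of its underside. Bystander.
- flask: Steel vacuum flask beside the tray, radius 44, 252 mm tall, origin at the centre of its underside. Bystander.
- bombilla: Steel drinking straw with coiled filter lying on the tray, 190 mm long along its x (filter at -x), 14 mm thick; origin near mid-length at its underside. Bystander.
Not all that is in view belongs to the job. What is shaped like the lid but blue or red is not meant.

How it is judged:
On the way, in this order (a step that is already met when the one before it is completed fails the run):
1. the lid lies flat on the tray floor, knob up, let go (height (world z) of lid between 0.015 and 0.027 m and angle between lid's own z axis and vertical below 0.12 rad and contact force between the fingers and lid below 0.05 N), for 0.2 s.
2. the lid is held by its knob clear of the tray, knob up (height (world z) of lid above 0.05 m and angle between lid's own z axis and vertical below 0.6 rad and contact force between the fingers and lid above 0.5 N and contact force between lid and tray below 0.05 N and distance between the grasp point and knob_top below 0.035 m), for 0.1 s.
At the end, for the whole second after the job is handed in: The lid sits on the tin knob up, centred within 5 mm, its flange no more than 2 mm above the rim and level within 2 degrees, at rest and let go; kettle, flask and gourd upright and within 20 mm, the bombilla within 25 mm, of where they began (horizontal distance between lid and tin_rim below 0.005 m and z of lid in the frame of tin between 0.082 and 0.087 m and angle between lid's own z axis and vertical below 0.035 rad and linear speed of lid below 0.01 m/s and distance of each of kettle, flask, gourd from where it was at the start of the episode below 0.02 m and distance of bombilla from where it was at the start of the episode below 0.025 m and angle between each of kettle, flask, gourd's own z axis and vertical below 0.1 rad); the robot touches nothing.
It fails at once if the lid is forced onto the tin with more than 40 N (contact force between lid and tin above 40 N).
It fails at once if a bystander is pushed away or tipped (distance of any of kettle, flask, gourd from where it was at the start of the episode above 0.03 m or distance of bombilla from where it was at the start of the episode above 0.035 m or angle between any of kettle, flask, gourd's own z axis and vertical above 0.3 rad).
It also fails if it takes over 58 s, if anything falls off the work surface, if the arm or the gripper's body presses on something with over 40 N, if the wrist force passes 120 N, or if a joint passes its speed limit or range.

### The arm

A 7-joint arm with a two-finger parallel gripper is mounted at the origin on the work surface. World frame = base frame: x ahead of the robot, y to its left, z up, the work surface at z = 0. Lengths are in m, angles in rad, forces in N, time in s.
With the tool pointing down it reaches from about 0.35 to 0.9 m from the base axis. Payload 19.9 kg.
Tool frame: the origin (TCP) lies at the very end of the fingers, on their centre line; the grasp point (between the pads) lies 19 mm behind it; x points along the fingers, y is the direction in which the jaws open and shut, and the axes are right-handed (so a half turn about x gives the same grasp; the last joint's range is limited). The gripper opens to 85 mm and grips with 20 to 120 N. Pads are 22 mm wide; open, the fingers measure 114 mm over their backs; the gripper's body (76 mm by 85 mm) begins 54 mm behind the grasp point. The pads swing forward as they close: fully open they stand 13 mm farther back than shut.
Start: joints at [1.21, 0.417, -0.01, 1.614, 0.005, 1.111, -0.053], TCP at [0.196, -0.593, 0.231] pointing down, gripper open.
Joint ranges: [-2.81, 2.81], [-0.39, 2.02], [-1.27, 1.25], [0.06, 2.57], [-1.19, 4.33], [0.19, 2], [-2.82, 2.82]. Speed limits (rad/s): [1.89, 1.89, 2.39, 2.39, 3.01, 3.01, 3.01].

### API

Orientations are given as a unit quaternion [x, y, z, w].
In Python, from rig import ctrl gives the robot as it stands.
- The arm moves only by the tool apply_moves, never from a script. Its argument "series" is a list of rows, each a list of 3 entries, a list of its own where there are three numbers: the closure, from -1 (fully open) to 1 (shut), then the shift along the tool's x, y, z scaled (see below), then the turn, a rotation vector about the tool's x, y, z scaled (see below). In form: [[hand, [tx, ty, tz], [ax, ay, az]], ...]. A call has 1 to 20 rows; each row shifts and turns the pose as measured when the row begins, along the tool's axes as they then stand; what a row does not reach is not made up. The controller multiplies each number of a shift by 0.3 m and each number of a turn by 0.12 rad. A row lasts 1/12 s, in which the tool goes at most 41.7 mm and 7.16 degrees, less where a joint would pass 70% of its speed; a pose out of reach is approached as far as the arm can. A call with a number of a shift or a turn outside -1 to 1 is refused whole. A call with a gripper value outside its range is refused whole. The fingers move at their own pace and stop on an object; the grip force is fixed at half the most. Time passes only in rows, so rows that do not move let the fingers close. It gives the time, the measured TCP pose, the force and the opening at its end, in the units of the state.
- ctrl.observe(): the state, without advancing time (a new reading comes with each control period).
- ctrl.capture(name): name is "scene" or "top" or "wrist"; returns a dict with "pixels" (480x640x3 uint8, red, green, blue), "intrinsics" (3x3 intrinsics, pixels), "distortion" ([k1, k2, p1, p2, k3] as OpenCV has them; the pictures are not rectified), "world_from_camera" (4x4, takes a point from camera to world coordinates). Camera axes: x right, y up, looking along -z (the intrinsics and any distortion apply to the point x, -y, -z); pixel columns grow to the right and rows downward; lengths in m; the calibration is good to about 2 mm. A picture is of the moment at which its call begins. There is no depth.
- ctrl.job_done(): hands the job in, once; it reports no verdict.
The state is a dict: "time": time; "joint_positions": joint angles; "dq": joint speeds; "tau": joint torques, N m; "tool_pos": TCP position; "eef_rot": TCP orientation; "contact_force": force on the tool from outside, world axes, zero at the start; "torque": the same for the moment, N m; "grip_width": finger opening in m.
Only numpy, scipy, OpenCV 4.12 (cv2) and the standard library are available. Lean on these libraries where they do the work, as an engineer would, in place of code of your own. Each camera call takes 0.05 s, during which the arm holds its last target. There are 200 camera calls.

## Working session

There is one attempt and no reset: what is moved stays moved. The work goes in short steps, Python scripts to look and compute and a tool call to move; the robot and the scene stay as the last step left them, time stands still between calls to the robot, and variables do not carry over. Pictures are saved under pics/ and viewed, about 8 in all and at most 12, crops included, and the job is handed in when it is done.

Besides the shell and the picture viewer there is one more tool, called after "Request:" in YAML: its name, and indented under it one key for each argument. apply_moves: Moves the arm, as the interface text tells. Shifts and turns lie within -1 to 1; 1 stands for 0.3 m of shift or 0.12 rad of turn. Its arguments: {"type":"object","properties":{"series":{"type":"array"}},"required":["series"]}

```bash
ls; mkdir -p pics; cat > h.py <<'E'
import numpy as np, cv2
from rig import ctrl
from scipy.spatial.transform import Rotation as R
def snap(n,f):
    c=ctrl.capture(n); cv2.imwrite(f'pics/{f}.png',c['pixels'][:,:,::-1]); np.savez(f'pics/{f}.npz',K=c['intrinsics'],D=c['distortion'],T=c['world_from_camera']); return c
def load(f): return np.load(f'pics/{f}.npz')
def ray(f,u,v):
    c=load(f); p=cv2.undistortPoints(np.array([[[u,v]]],float),np.array(c['K'],float),np.array(c['D'],float))[0,0]
    T=c['T']; d=T[:3,:3]@np.array([p[0],-p[1],-1]); return T[:3,3],d
def atz(f,u,v,z):
    o,d=ray(f,u,v); return o+d*(z-o[2])/d[2]
def proj(f,P):
    c=load(f);T=c['T'];q=(np.atleast_2d(P)-T[:3,3])@T[:3,:3]; q=q*[1,-1,-1]
    return cv2.projectPoints(q,np.zeros(3),np.zeros(3),np.array(c['K'],float),np.array(c['D'],float))[0][:,0]
def tri(*obs):
    A=np.zeros((3,3));b=np.zeros(3)
    for f,u,v in obs:
        o,d=ray(f,u,v);d=d/np.linalg.norm(d);M=np.eye(3)-np.outer(d,d);A+=M;b+=M@o
    return np.linalg.solve(A,b)
def crop(f,x0,y0,x1,y1,s,out):
    im=cv2.imread(f'pics/{f}.png')[y0:y1,x0:x1]; cv2.imwrite(f'pics/{out}.png',cv2.resize(im,None,fx=s,fy=s,interpolation=cv2.INTER_CUBIC))
E
python3 - <<'E'
from h import *
np.set_printoptions(precision=4,suppress=True)
for n in('scene','top'):
    c=snap(n,n+'0'); print(c['world_from_camera'],c['intrinsics'][0])
for k,v in ctrl.observe().items(): print(k,v)
E
```

```text
pics
[[-0.8415 -0.4706  0.2654  0.8093]
 [ 0.54   -0.7189  0.4376  0.4193]
 [-0.0151  0.5116  0.8591  1.0253]
 [ 0.      0.      0.      1.    ]] [523.7684   0.     314.2243]
[[-0.0009  0.9839 -0.1788  0.3016]
 [-1.      0.0008  0.0093 -0.0624]
 [ 0.0093  0.1788  0.9838  1.302 ]
 [ 0.      0.      0.      1.    ]] [505.5874   0.     314.5149]
time 0.1
joint_positions [ 1.2105  0.4179 -0.0103  1.6141  0.0047  1.1107 -0.053 ]
dq [-0.0004 -0.0009  0.0014 -0.0007  0.0001  0.0016 -0.0008]
tau [  0.0011 -86.5825   0.68   -43.5642   0.0192   0.0049  -0.0001]
tool_pos [ 0.1958 -0.5932  0.2307]
eef_rot [-0.6981 -0.1126  0.6982 -0.1119]
contact_force [-0.1141  0.4219 -0.0897]
torque [-0.0089  0.0176 -0.0369]
grip_width 0.08563423317114595
```

View pics/scene0.png

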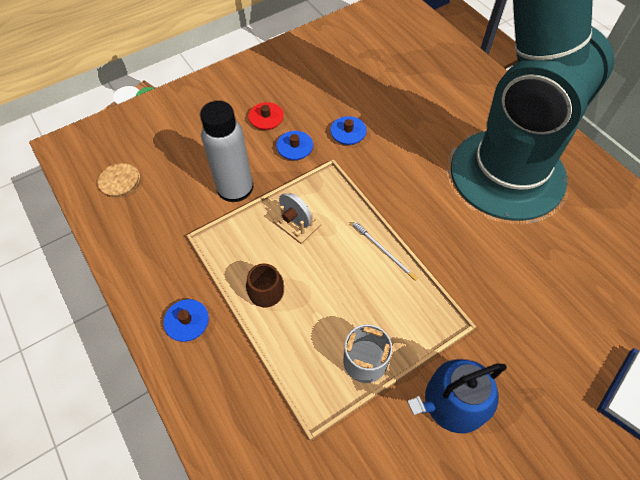

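View pics/top0.png

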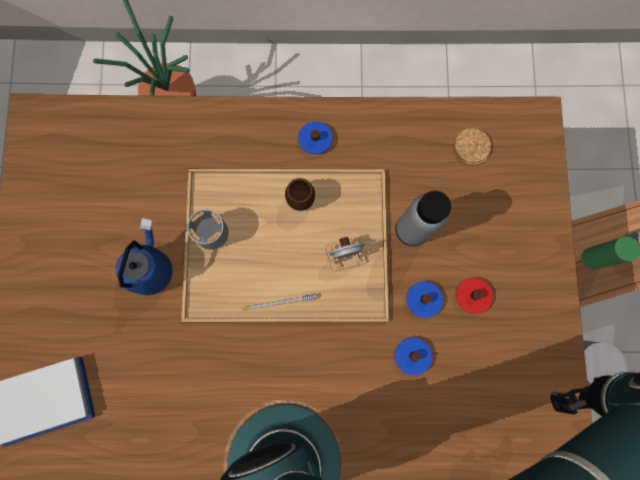

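The candidates for the lid are:
- the steel disc in the rack (top 347,249; scene 295,210)
- blue lids (top 316,138; 425,299; 413,356)
- a red lid (top 474,295)
- a cork mat (top 473,146)

I choose the steel one in the rack. The open tin is at top 207,229. One close crop will check the choice.

```bash
python3 - <<'E'
from h import *
crop('top0',310,215,390,285,5,'a');crop('scene0',255,180,335,250,5,'b');crop('top0',180,200,240,260,5,'c');crop('scene0',335,315,400,390,5,'d')
I=[cv2.imread(f'pics/{x}.png') for x in 'abcd']
I=[cv2.resize(i,(400,300)) if 0 else cv2.copyMakeBorder(i,0,375-i.shape[0],0,400-i.shape[1],0) for i in I]
m=np.vstack([np.hstack(I[:2]),np.hstack(I[2:])]);cv2.imwrite('pics/m.png',cv2.resize(m,None,fx=.8,fy=.8))
print(m.shape)
E
```

```text
(750, 800, 3)
```

View pics/m.png

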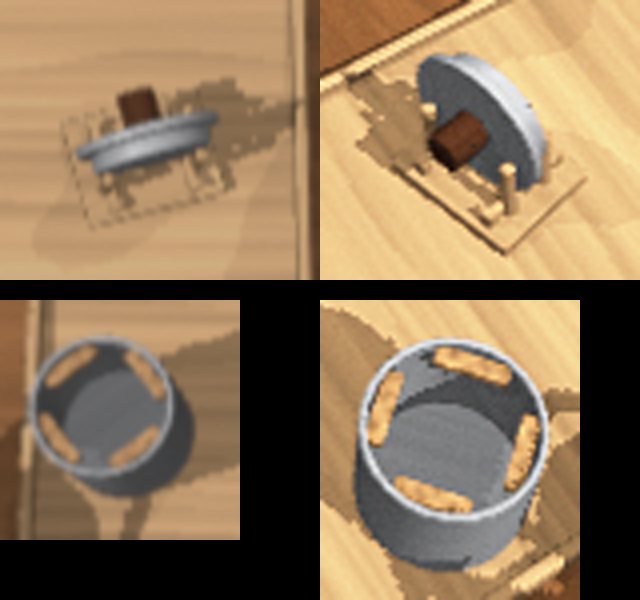

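```bash
python3 - <<'E'
from h import *
np.set_printoptions(precision=4,suppress=True)
print('tin',atz('top0',205.6,226.7,.093),atz('scene0',368.6,347.3,.093),tri(('top0',205.6,226.7),('scene0',368.6,347.3)))
print('rim w',np.linalg.norm(atz('top0',188.2,227,.093)-atz('top0',223,227,.093)))
l=atz('top0',329.5,253.7,.067);r=atz('top0',364.5,244.5,.067);print('flange',l,r,np.linalg.norm(l-r),(l+r)/2)
k1=atz('top0',344.5,239,.067);print('knob tip',k1)
# rack base corners top crop (z ~ .012?): (62,122),(96,228),(240,185)
for u,v in((62,122),(96,228),(240,185)): print('rack',atz('top0',310+u/4,215+v/4,.014))
# lid prediction
s=ctrl.observe();print(R.from_quat(s['eef_rot']).as_matrix())
E
```

```text
tin [0.5614 0.1914 0.093 ] [0.5634 0.1952 0.093 ] [0.5623 0.1932 0.0868]
rim w 0.08423082013839599
flange [ 0.4991 -0.1111  0.067 ] [ 0.5223 -0.1981  0.067 ] 0.09008730857705353 [ 0.5107 -0.1546  0.067 ]
knob tip [ 0.5362 -0.1486  0.067 ]
rack [ 0.5291 -0.103   0.014 ]
rack [ 0.4601 -0.1244  0.014 ]
rack [ 0.488  -0.2173  0.014 ]
[[-0.0004  0.3134 -0.9496]
 [ 0.001  -0.9496 -0.3134]
 [-1.     -0.0011  0.0001]]
```

Crop m shows the steel lid in the rack, flange ends at top (329,254) and (364,244), knob at (344,239) pointing away from the robot. The tin rim is centred at top (205.6,226.7). The rack side measures about 72 mm and the flange about 90 mm, so both agree with the given sizes.

```bash
cat >> h.py <<'E'
def down(yaw):  # tool x down, tool y at yaw
    y=np.array([np.cos(yaw),np.sin(yaw),0]);x=np.array([0,0,-1.]);return R.from_matrix(np.c_[x,y,np.cross(x,y)])
def plan(wps,hand,mm=30,rad=.11,p0=None,r0=None):
    s=ctrl.observe(); p=np.array(s['tool_pos']) if p0 is None else p0; r=R.from_quat(s['eef_rot']) if r0 is None else r0; out=[]
    for P,Q in wps:
        P=np.array(P,float);w=(r.inv()*Q).as_rotvec();d=P-p
        n=max(1,int(np.ceil(max(np.linalg.norm(d)/(mm/1e3),np.linalg.norm(w)/rad))))
        for i in range(n):
            ra=r*R.from_rotvec(w*i/n); out.append([hand,(ra.inv().apply(d/n)/.3).round(3).tolist(),(w/n/.12).round(2).tolist()])
        p,r=P,Q
    print(len(out),str(out).replace(' ',''))
def st():
    s=ctrl.observe();M=R.from_quat(s['eef_rot']).as_matrix();print('t',round(s['time'],2),'p',np.round(s['tool_pos'],4),'q',np.round(s['joint_positions'],3),'F',np.round(s['contact_force'],1),'w',round(s['grip_width'],4));print(M.round(3).tolist())
E
python3 - <<'E'
from h import *
for u,v in((411,238),(300,200)):print(atz('top0',u,v,0))
for u,v in((188,171),(387,171),(184,321),(389,321),(315,296),(246,307)):print(atz('top0',u,v,.015))
plan([((.37,-.34,.25),down(np.radians(-40))),((.505,-.156,.21),down(np.radians(16)))],-1)
E
```

```text
[ 0.55169793 -0.32776739  0.        ]
[ 6.54249427e-01 -3.62121938e-02 -2.22044605e-16]
[0.72838527 0.25935101 0.015     ]
[ 0.72988868 -0.26716677  0.015     ]
[0.33685134 0.25215922 0.015     ]
[ 0.336173   -0.26173451  0.015     ]
[ 0.39873672 -0.07564717  0.015     ]
[0.37122335 0.09843861 0.015     ]
20 [[-1,[-0.006,-0.056,-0.074],[-0.42,-0.0,0.0]],[-1,[-0.006,-0.053,-0.077],[-0.42,-0.0,0.0]],[-1,[-0.006,-0.049,-0.079],[-0.42,-0.0,0.0]],[-1,[-0.006,-0.045,-0.082],[-0.42,-0.0,0.0]],[-1,[-0.006,-0.04,-0.084],[-0.42,-0.0,0.0]],[-1,[-0.006,-0.036,-0.086],[-0.42,-0.0,0.0]],[-1,[-0.006,-0.032,-0.088],[-0.42,-0.0,0.0]],[-1,[-0.006,-0.027,-0.089],[-0.42,-0.0,0.0]],[-1,[-0.006,-0.023,-0.09],[-0.42,-0.0,0.0]],[-1,[-0.006,-0.018,-0.091],[-0.42,-0.0,0.0]],[-1,[-0.006,-0.014,-0.092],[-0.42,-0.0,0.0]],[-1,[0.015,-0.006,-0.084],[-0.9,0.0,0.0]],[-1,[0.015,0.004,-0.084],[-0.9,0.0,0.0]],[-1,[0.015,0.013,-0.084],[-0.9,0.0,0.0]],[-1,[0.015,0.022,-0.082],[-0.9,0.0,0.0]],[-1,[0.015,0.031,-0.079],[-0.9,0.0,0.0]],[-1,[0.015,0.039,-0.075],[-0.9,0.0,0.0]],[-1,[0.015,0.047,-0.07],[-0.9,0.0,0.0]],[-1,[0.015,0.054,-0.065],[-0.9,0.0,0.0]],[-1,[0.015,0.061,-0.059],[-0.9,0.0,0.0]]]
```

Request:
apply_moves:
  series:
    - [-1,[-0.006,-0.056,-0.074],[-0.42,0,0]]
    - [-1,[-0.006,-0.053,-0.077],[-0.42,0,0]]
    - [-1,[-0.006,-0.049,-0.079],[-0.42,0,0]]
    - [-1,[-0.006,-0.045,-0.082],[-0.42,0,0]]
    - [-1,[-0.006,-0.04,-0.084],[-0.42,0,0]]
    - [-1,[-0.006,-0.036,-0.086],[-0.42,0,0]]
    - [-1,[-0.006,-0.032,-0.088],[-0.42,0,0]]
    - [-1,[-0.006,-0.027,-0.089],[-0.42,0,0]]
    - [-1,[-0.006,-0.023,-0.09],[-0.42,0,0]]
    - [-1,[-0.006,-0.018,-0.091],[-0.42,0,0]]
    - [-1,[-0.006,-0.014,-0.092],[-0.42,0,0]]
    - [-1,[0.015,-0.006,-0.084],[-0.9,0,0]]
    - [-1,[0.015,0.004,-0.084],[-0.9,0,0]]
    - [-1,[0.015,0.013,-0.084],[-0.9,0,0]]
    - [-1,[0.015,0.022,-0.082],[-0.9,0,0]]
    - [-1,[0.015,0.031,-0.079],[-0.9,0,0]]
    - [-1,[0.015,0.039,-0.075],[-0.9,0,0]]
    - [-1,[0.015,0.047,-0.07],[-0.9,0,0]]
    - [-1,[0.015,0.054,-0.065],[-0.9,0,0]]
    - [-1,[0.015,0.061,-0.059],[-0.9,0,0]]

```text
time: 1.77
tool_pos: [0.5024, -0.1304, 0.2055]
eef_rot: [0.409, 0.579, -0.41, 0.574]
contact_force: [1.1, -0.6, 0.2]
grip_width: 0.0852
```

```bash
python3 - <<'E'
from h import *
st(); c=snap('wrist','w1'); print(c['world_from_camera'].round(3))
plan([((.505,-.156,.21),down(np.radians(16)))],-1)
E
```

```text
t 1.77 p [ 0.5024 -0.1304  0.2055] q [ 0.652  0.303 -0.54   1.883  0.179  1.011  0.37 ] F [ 1.1 -0.6  0.2] w 0.0852
[[-0.007, 0.944, 0.329], [0.004, 0.329, -0.944], [-1.0, -0.005, -0.006]]
[[ 0.944 -0.314 -0.096  0.477]
 [ 0.329  0.899  0.29  -0.056]
 [-0.005 -0.305  0.952  0.348]
 [ 0.     0.     0.     1.   ]]
2 [[-1,[-0.009,-0.016,0.048],[0.29,-0.03,0.02]],[-1,[-0.009,-0.015,0.049],[0.29,-0.03,0.02]]]
```

View pics/w1.png

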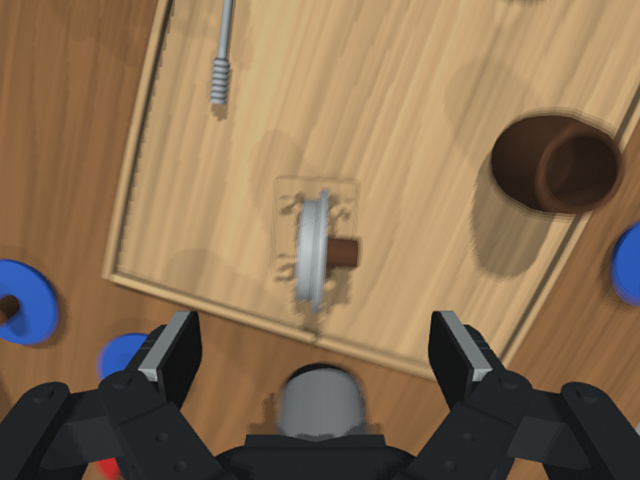

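Picture 4 (wrist): the steel lid stands in the rack. The flange runs from (325,190) to (318,310), the plug lies left of it and the knob points right (345,251). The flask top is at (320,400), below the hand.

```bash
python3 - <<'E'
from h import *
a=atz('w1',325,190,.067);b=atz('w1',318,310,.067);print(a,b,np.linalg.norm(a-b),(a+b)/2,np.degrees(np.arctan2(*(a-b)[[1,0]]))-90)
print('knob',atz('w1',360,253,.067))
for u,v in((276,177),(357,179),(275,280)):print('rack',atz('w1',u,v,.012))
y=np.radians(16)
# expected pixels
for o in ((.508,-.157),(.511,-.157),(.512,-.160)):
  o=np.array([*o,.067]);z=np.array([np.cos(y),np.sin(y),0]);t=np.array([-z[1],z[0],0])
  print(o,proj('w1',[o+z*.006+t*.046,o+z*.006-t*.046,o+z*.032,o-.012*z+t*.038,o-.012*z-t*.038]).round().tolist())
E
```

```text
[ 0.50113619 -0.10598006  0.067     ] [ 0.52799554 -0.19760196  0.067     ] 0.09547773054364134 [ 0.51456586 -0.15179101  0.067     ] 16.33872445395224
knob [ 0.54185856 -0.14225879  0.067     ]
rack [ 0.4629855  -0.11886311  0.012     ]
rack [ 0.52812017 -0.09793718  0.012     ]
rack [ 0.49056919 -0.2093634   0.012     ]
[ 0.508 -0.157  0.067] [[323.0, 197.0], [315.0, 312.0], [353.0, 259.0], [297.0, 206.0], [293.0, 301.0]]
[ 0.511 -0.157  0.067] [[326.0, 198.0], [319.0, 313.0], [357.0, 260.0], [301.0, 208.0], [296.0, 302.0]]
[ 0.512 -0.16   0.067] [[326.0, 202.0], [319.0, 316.0], [357.0, 264.0], [301.0, 212.0], [297.0, 306.0]]
```

```bash
python3 - <<'E'
from h import *
plan([((.509,-.154,.15),down(np.radians(16.2)))],-1,mm=20)
E
```

```text
4 [[-1,[0.046,-0.004,0.024],[0.14,-0.02,0.01]],[-1,[0.046,-0.004,0.024],[0.14,-0.02,0.01]],[-1,[0.046,-0.004,0.024],[0.14,-0.02,0.01]],[-1,[0.046,-0.003,0.024],[0.14,-0.02,0.01]]]
```

Request:
apply_moves:
  series:
    - [-1,[0.046,-0.004,0.024],[0.14,-0.02,0.01]]
    - [-1,[0.046,-0.004,0.024],[0.14,-0.02,0.01]]
    - [-1,[0.046,-0.004,0.024],[0.14,-0.02,0.01]]
    - [-1,[0.046,-0.003,0.024],[0.14,-0.02,0.01]]
    - [-1,[0,0,0],[0,0,0]]

```text
time: 2.23
tool_pos: [0.5104, -0.1509, 0.1466]
eef_rot: [0.423, 0.566, -0.423, 0.567]
contact_force: [-0.1, -0.2, -0.5]
grip_width: 0.0854
```

```bash
python3 - <<'E'
from h import *
st()
plan([((.509,-.154,.085),down(np.radians(16.2)))],-1,mm=13)
E
```

```text
t 2.23 p [ 0.5104 -0.1509  0.1466] q [ 0.638  0.396 -0.497  1.91   0.239  0.892  0.31 ] F [-0.1 -0.2 -0.5] w 0.0854
[[0.001, 0.959, 0.284], [-0.0, 0.284, -0.959], [-1.0, 0.001, 0.001]]
5 [[-1,[0.041,-0.002,0.002],[0.01,0.0,-0.0]],[-1,[0.041,-0.002,0.002],[0.01,0.0,-0.0]],[-1,[0.041,-0.002,0.002],[0.01,0.0,-0.0]],[-1,[0.041,-0.002,0.002],[0.01,0.0,-0.0]],[-1,[0.041,-0.002,0.002],[0.01,0.0,-0.0]]]
```

Request:
apply_moves:
  series:
    - [-1,[0.041,-0.002,0.002],[0,0,0]]
    - [-1,[0.041,-0.002,0.002],[0,0,0]]
    - [-1,[0.041,-0.002,0.002],[0,0,0]]
    - [-1,[0.041,-0.002,0.002],[0,0,0]]
    - [-1,[0.038,-0.002,0.002],[0,0,0]]
    - [-1,[0,0,0],[0,0,0]]
    - [0.5,[0,0,0],[0,0,0]]
    - [0.5,[0,0,0],[0,0,0]]
    - [0.5,[0,0,0],[0,0,0]]
    - [0.5,[0,0,0],[0,0,0]]

```text
time: 3.07
tool_pos: [0.5089, -0.1535, 0.0842]
eef_rot: [0.423, 0.567, -0.422, 0.568]
contact_force: [-0.1, 1.0, 0.5]
grip_width: 0.0386
```

Request:
apply_moves:
  series:
    - [1,[0,0,0],[0,0,0]]
    - [1,[0,0,0],[0,0,0]]
    - [1,[0,0,0],[0,0,0]]
    - [1,[0,0,0],[0,0,0]]
    - [1,[0,0,0],[0,0,0]]
    - [1,[0,0,0],[0,0,0]]
    - [1,[0,0,0],[0,0,0]]
    - [1,[0,0,0],[0,0,0]]

```text
time: 3.73
tool_pos: [0.5083, -0.1542, 0.0853]
eef_rot: [0.423, 0.567, -0.423, 0.567]
contact_force: [-1.3, -0.3, -1.6]
grip_width: 0.0168
```

```bash
python3 - <<'E'
from h import *
st()
E
```

```text
t 3.73 p [ 0.5083 -0.1542  0.0853] q [ 0.61   0.485 -0.461  1.952  0.303  0.771  0.266] F [-1.3 -0.3 -1.6] w 0.0168
[[0.001, 0.958, 0.286], [-0.001, 0.286, -0.958], [-1.0, 0.001, 0.001]]
```

The grip is good: width about 17 mm, close to the 18 mm lid. I'll lift and turn over free tray space.

```bash
cat >> h.py <<'E'
def pose(C,az,th,off=.018):
    Q=down(np.radians(az))*R.from_rotvec([0,0,np.radians(th)]); return np.array(C)-off*Q.apply([1,0,0]),Q
E
python3 - <<'E'
from h import *
plan([((.5083,-.1542,.24),down(np.radians(16.2))),pose((.51,.04,.24),50,0)],1,mm=28)
E
```

```text
13 [[1,[-0.086,0.0,0.0],[0.01,0.0,-0.0]],[1,[-0.086,0.0,0.0],[0.01,0.0,-0.0]],[1,[-0.086,0.0,0.0],[0.01,0.0,-0.0]],[1,[-0.086,0.0,0.0],[0.01,0.0,-0.0]],[1,[-0.086,0.0,0.0],[0.01,0.0,-0.0]],[1,[-0.086,0.0,0.0],[0.01,0.0,-0.0]],[1,[-0.009,0.027,-0.089],[-0.7,0.0,0.0]],[1,[-0.009,0.034,-0.086],[-0.7,0.0,0.0]],[1,[-0.009,0.041,-0.083],[-0.7,0.0,0.0]],[1,[-0.009,0.048,-0.079],[-0.7,0.0,0.0]],[1,[-0.009,0.054,-0.075],[-0.7,0.0,0.0]],[1,[-0.009,0.06,-0.07],[-0.7,0.0,0.0]],[1,[-0.009,0.066,-0.065],[-0.7,0.0,0.0]]]
```

Request:
apply_moves:
  series:
    - [1,[-0.05,0,0],[0,0,0]]
    - [1,[-0.086,0,0],[0,0,0]]
    - [1,[-0.086,0,0],[0,0,0]]
    - [1,[-0.086,0,0],[0,0,0]]
    - [1,[-0.086,0,0],[0,0,0]]
    - [1,[-0.086,0,0],[0,0,0]]
    - [1,[-0.03,0,0],[0,0,0]]
    - [1,[-0.009,0.027,-0.089],[-0.7,0,0]]
    - [1,[-0.009,0.034,-0.086],[-0.7,0,0]]
    - [1,[-0.009,0.041,-0.083],[-0.7,0,0]]
    - [1,[-0.009,0.048,-0.079],[-0.7,0,0]]
    - [1,[-0.009,0.054,-0.075],[-0.7,0,0]]
    - [1,[-0.009,0.06,-0.07],[-0.7,0,0]]
    - [1,[-0.005,0.04,-0.04],[-0.7,0,0]]
    - [1,[0,0,0],[0,0,0]]

```text
time: 4.98
tool_pos: [0.5062, 0.0375, 0.2615]
eef_rot: [0.231, 0.668, -0.231, 0.669]
contact_force: [-0.5, 0.4, -0.8]
grip_width: 0.0165
```

```bash
python3 - <<'E'
from h import *
st()
plan([pose((.50,.03,.20),50,30),pose((.50,.03,.20),50,55)],1,mm=28)
E
```

```text
t 4.98 p [0.5062 0.0375 0.2615] q [ 0.507  0.241 -0.74   1.848  0.18   1.119  0.608] F [-0.5  0.4 -0.8] w 0.0165
[[0.002, 0.618, 0.786], [0.001, 0.786, -0.618], [-1.0, 0.002, 0.001]]
9 [[1,[0.031,-0.013,-0.0],[0.05,-0.01,0.87]],[1,[0.029,-0.016,-0.0],[0.05,-0.01,0.87]],[1,[0.027,-0.019,-0.0],[0.05,-0.01,0.87]],[1,[0.025,-0.021,-0.0],[0.05,-0.01,0.87]],[1,[0.023,-0.024,-0.0],[0.05,-0.01,0.87]],[1,[0.001,-0.006,0.0],[0.0,-0.0,0.91]],[1,[0.001,-0.006,0.0],[0.0,-0.0,0.91]],[1,[-0.0,-0.006,0.0],[0.0,-0.0,0.91]],[1,[-0.001,-0.006,0.0],[0.0,-0.0,0.91]]]
```

Request:
apply_moves:
  series:
    - [1,[0.031,-0.013,0],[0.05,0,0.87]]
    - [1,[0.029,-0.016,0],[0.05,0,0.87]]
    - [1,[0.027,-0.019,0],[0.05,0,0.87]]
    - [1,[0.025,-0.021,0],[0.05,0,0.87]]
    - [1,[0.023,-0.024,0],[0.05,0,0.87]]
    - [1,[0,0,0],[0,0,0]]

```text
time: 5.48
tool_pos: [0.4954, 0.0254, 0.2154]
eef_rot: [0.401, 0.583, -0.063, 0.704]
contact_force: [-0.3, -0.8, -2.1]
grip_width: 0.0165
```

```bash
python3 - <<'E'
from h import *
st()
plan([pose((.50,.03,.20),50,55)],1,mm=28)
E
```

```text
t 5.48 p [0.4954 0.0254 0.2154] q [ 0.938  0.168 -0.844  2.152 -0.51   0.652  1.371] F [-0.3 -0.8 -2.1] w 0.0165
[[0.312, 0.557, 0.77], [0.379, 0.67, -0.638], [-0.871, 0.491, -0.002]]
5 [[1,[0.0,-0.006,0.0],[0.01,-0.01,0.74]],[1,[-0.0,-0.006,0.0],[0.01,-0.01,0.74]],[1,[-0.001,-0.006,0.0],[0.01,-0.01,0.74]],[1,[-0.002,-0.006,0.0],[0.01,-0.01,0.74]],[1,[-0.002,-0.006,0.0],[0.01,-0.01,0.74]]]
```

Request:
apply_moves:
  series:
    - [1,[0,-0.006,0],[0,0,0.74]]
    - [1,[0,-0.006,0],[0,0,0.74]]
    - [1,[0,-0.006,0],[0,0,0.74]]
    - [1,[-0.002,-0.006,0],[0,0,0.74]]
    - [1,[-0.002,-0.006,0],[0,0,0.74]]
    - [1,[0,0,0],[0,0,0]]

```text
time: 5.98
tool_pos: [0.4911, 0.0175, 0.2111]
eef_rot: [0.52, 0.48, 0.089, 0.701]
contact_force: [-0.9, -1.1, -2.9]
grip_width: 0.0166
```

```bash
python3 - <<'E'
from h import *
st()
E
```

```text
t 5.98 p [0.4911 0.0175 0.2111] q [ 1.342  0.4   -1.056  2.302 -1.145  0.603  2.221] F [-0.9 -1.1 -2.9] w 0.0166
[[0.524, 0.374, 0.765], [0.624, 0.443, -0.644], [-0.58, 0.815, -0.001]]
```

```bash
cat > kin.py <<'E'
import numpy as np, itertools
from scipy.optimize import least_squares
from scipy.spatial.transform import Rotation as R
def fk(q,x,s):
    a0,d1,L1,L2,L3,e1,e2,t=x
    M=R.from_euler('z',s[0]*q[0]+a0);p=np.array([0,0,d1])
    M=M*R.from_euler('y',q[1])*R.from_euler('z',s[1]*q[2]);p=p+M.apply([e1,0,L1])
    M=M*R.from_euler('y',q[3]);p=p+M.apply([e2,0,0])
    M=M*R.from_euler('z',s[2]*q[4]);p=p+M.apply([0,0,L2])
    M=M*R.from_euler('y',q[5])*R.from_euler('z',s[3]*q[6]+t);p=p+M.apply([0,0,L3])
    m=M.as_matrix();return p,np.c_[m[:,2],m[:,0],m[:,1]]  # tool x=local z
D=[([0.1958,-0.5932,0.2307],[1.2105,.4179,-.0103,1.6141,.0047,1.1107,-.053],[[-.0004,.3134,-.9496],[.001,-.9496,-.3134],[-1,-.0011,.0001]]),
([.5024,-.1304,.2055],[.652,.303,-.54,1.883,.179,1.011,.37],[[-.007,.944,.329],[.004,.329,-.944],[-1,-.005,-.006]]),
([.5083,-.1542,.0853],[.61,.485,-.461,1.952,.303,.771,.266],[[0.001,.958,.286],[-.001,.286,-.958],[-1,.001,.001]]),
([.5062,.0375,.2615],[.507,.241,-.74,1.848,.18,1.119,.608],[[.002,.618,.786],[.001,.786,-.618],[-1,.002,.001]]),
([.4954,.0254,.2154],[.938,.168,-.844,2.152,-.51,.652,1.371],[[.312,.557,.77],[.379,.67,-.638],[-.871,.491,-.002]]),
([.4911,.0175,.2111],[1.342,.4,-1.056,2.302,-1.145,.603,2.221],[[.524,.374,.765],[.624,.443,-.644],[-.58,.815,-.001]])]
def res(x,s):
    o=[]
    for p,q,M in D:
        P,N=fk(q,x,s);o+=[*(P-p)*5,*(N-np.array(M)).ravel()]
    return np.array(o)
if __name__=='__main__':
    out=[]
    for s in itertools.product((1,-1),repeat=4):
      for t0 in(0,1.57,3.14,-1.57):
       for a0 in (0,-2.46):
        r=least_squares(res,[a0,.3,.4,.4,.25,0,0,t0],args=(s,));out.append((r.cost,s,r.x))
    out.sort(key=lambda a:a[0])
    for o in out[:3]:print(o[0],o[1],o[2].round(4).tolist())
E
python3 kin.py
```

```text
0.0028542253413958675 (-1, -1, -1, -1) [-0.0444, 0.2672, 0.5429, 0.4894, 0.31, -0.0258, 0.0165, 3.1013]
0.002854225341395894 (-1, -1, -1, -1) [-0.0444, 0.2672, 0.5429, 0.4894, 0.31, -0.0258, 0.0165, -3.1819]
0.0028542253413958952 (-1, -1, -1, -1) [-0.0444, 0.2672, 0.5429, 0.4894, 0.31, -0.0258, 0.0165, 3.1013]
```

```bash
cat > k2.py <<'E'
from kin import *
lo=np.array([-2.81,-.39,-1.27,.06,-1.19,.19,-2.82]);hi=np.array([2.81,2.02,1.25,2.57,4.33,2,2.82]);S=(-1,-1,-1,-1)
def fk2(q,x):
    d1,L1,L2,L3,e1,e2,b1,b2=x
    M=R.from_euler('z',-q[0]);p=np.array([0,0,d1])
    M=M*R.from_euler('y',q[1])*R.from_euler('z',-q[2]);p=p+M.apply([e1,b1,L1])
    M=M*R.from_euler('y',q[3]);p=p+M.apply([e2,0,0])
    M=M*R.from_euler('z',-q[4]);p=p+M.apply([0,b2,L2])
    M=M*R.from_euler('y',q[5])*R.from_euler('z',-q[6]+np.pi);p=p+M.apply([0,0,L3])
    m=M.as_matrix();return p,np.c_[m[:,2],m[:,0],m[:,1]]
def res2(x):
    return np.concatenate([np.r_[(fk2(q,x)[0]-p)*5,(fk2(q,x)[1]-np.array(M)).ravel()] for p,q,M in D])
r=least_squares(res2,[.27,.54,.49,.31,0,0,0,0]);X=r.x
def ik(q0,P,M,reg=.02):
    f=lambda q:np.r_[(fk2(q,X)[0]-P)*5,(fk2(q,X)[1]-M).ravel(),reg*(q-q0)]
    s=least_squares(f,np.clip(q0,lo+1e-3,hi-1e-3),bounds=(lo,hi)); return s.x,np.abs(f(s.x)[:12]).max()
if __name__=='__main__':
    from h import pose,ctrl
    np.set_printoptions(precision=3,suppress=True,linewidth=150)
    print(r.cost,X)
    q0=np.array(D[3][1])
    for c in((.5,.03),(.53,.06),(.56,.0)):
     for az in (-180,-150,-120,-90,-60,-30,0,30,60,90,120,150):
      q=q0.copy();b=[]
      for a,th,h in [(50+(az-50)*k/6,0,.24) for k in range(1,7)]+[(az,t,.2) for t in(15,30,45,55)]+[(az,55,z) for z in(.15,.1,.06,.042)]:
        P,Q=pose((*c,h),a,th);q,e=ik(q,P,Q.as_matrix(),.05);b.append(e)
      print(c,az,'err',round(max(b[-4:]),3),'q',q,'margin',np.minimum(q-lo,hi-q).min().round(2))
E
python3 k2.py
```

```text
0.0002986965401044033 [ 0.288  0.524  0.475  0.315 -0.01   0.015 -0.026 -0.002]
(0.5, 0.03) -180 err 0.0 q [-0.435  1.147  0.653  1.319 -0.434  1.837 -2.82 ] margin 0.0
(0.5, 0.03) -150 err 0.0 q [-0.407  1.014  0.245  1.379  0.079  1.683 -2.82 ] margin 0.0
(0.5, 0.03) -120 err 0.0 q [-0.384  0.911 -0.077  1.569  0.532  1.553 -2.82 ] margin 0.0
(0.5, 0.03) -90 err 0.0 q [-0.392  0.816 -0.262  1.845  0.92   1.401 -2.82 ] margin 0.0
(0.5, 0.03) -60 err 0.005 q [-0.646  0.702 -0.051  2.156  1.24   1.06  -2.82 ] margin 0.0
(0.5, 0.03) -30 err 0.003 q [ 0.116  0.853 -0.86   2.459  1.98   1.491 -2.82 ] margin 0.0
(0.5, 0.03) 0 err 0.117 q [ 0.191  0.686 -0.468  2.57   2.763  1.062 -2.82 ] margin 0.0
(0.5, 0.03) 30 err 0.176 q [ 1.334  0.885 -1.037  2.327 -1.19   0.19   2.401] margin 0.0
(0.5, 0.03) 60 err 0.0 q [ 1.263  0.972 -0.992  2.226 -0.652  0.327  2.217] margin 0.14
(0.5, 0.03) 90 err 0.0 q [ 1.071  1.001 -0.901  1.911 -0.224  0.861  2.072] margin 0.37
(0.5, 0.03) 120 err 0.0 q [ 0.839  1.08  -0.868  1.624 -0.012  1.304  2.166] margin 0.4
(0.5, 0.03) 150 err 0.0 q [ 0.597  1.142 -0.
[... 1495 characters left out ...]
) -60 err 0.0 q [-0.386  0.732 -0.214  2.082  1.385  1.138 -2.77 ] margin 0.05
(0.56, 0.0) -30 err 0.001 q [ 0.001  0.721 -0.535  2.375  2.065  1.189 -2.82 ] margin 0.0
(0.56, 0.0) 0 err 0.001 q [ 0.749  0.911 -0.94   2.509  2.757  1.099 -2.343] margin 0.06
(0.56, 0.0) 30 err 0.145 q [ 1.246  0.901 -0.99   2.214 -1.19   0.19   2.37 ] margin 0.0
(0.56, 0.0) 60 err 0.0 q [ 1.27   1.067 -1.064  2.077 -0.239  0.378  1.814] margin 0.19
(0.56, 0.0) 90 err 0.0 q [ 1.064  1.092 -0.96   1.745 -0.1    0.955  1.954] margin 0.31
(0.56, 0.0) 120 err 0.0 q [ 0.825  1.169 -0.919  1.437  0.063  1.426  2.114] margin 0.35
(0.56, 0.0) 150 err 0.0 q [ 0.583  1.232 -0.89   1.209  0.248  1.79   2.35 ] margin 0.21
```

```bash
python3 - <<'E'
from h import *
plan([pose((.51,.05,.20),75,55),pose((.51,.05,.09),75,57)],1,mm=25,rad=.08)
E
```

```text
11 [[1,[0.011,0.007,-0.0],[-0.35,0.5,0.01]],[1,[0.011,0.007,0.001],[-0.35,0.5,0.01]],[1,[0.011,0.007,0.002],[-0.35,0.5,0.01]],[1,[0.011,0.007,0.003],[-0.35,0.5,0.01]],[1,[0.011,0.007,0.004],[-0.35,0.5,0.01]],[1,[0.01,0.007,0.005],[-0.35,0.5,0.01]],[1,[0.042,-0.06,-0.0],[0.0,0.0,0.06]],[1,[0.042,-0.061,-0.0],[0.0,0.0,0.06]],[1,[0.041,-0.061,-0.0],[0.0,0.0,0.06]],[1,[0.041,-0.061,-0.0],[0.0,0.0,0.06]],[1,[0.04,-0.062,-0.0],[0.0,0.0,0.06]]]
```

Request:
apply_moves:
  series:
    - [1,[0.011,0.007,0],[-0.35,0.5,0]]
    - [1,[0.011,0.007,0],[-0.35,0.5,0]]
    - [1,[0.011,0.007,0.002],[-0.35,0.5,0]]
    - [1,[0.011,0.007,0.003],[-0.35,0.5,0]]
    - [1,[0.011,0.007,0.004],[-0.35,0.5,0]]
    - [1,[0.01,0.007,0.005],[-0.35,0.5,0]]
    - [1,[0.042,-0.06,0],[0,0,0.06]]
    - [1,[0.042,-0.06,0],[0,0,0.06]]
    - [1,[0.04,-0.06,0],[0,0,0.06]]
    - [1,[0.04,-0.06,0],[0,0,0.06]]
    - [1,[0.03,-0.05,0],[0,0,0.06]]
    - [1,[0,0,0],[0,0,0]]

```text
time: 6.98
tool_pos: [0.5051, 0.0285, 0.0965]
eef_rot: [0.398, 0.601, 0.234, 0.652]
contact_force: [-0.2, 1.1, -1.1]
grip_width: 0.0168
```

```bash
python3 - <<'E'
from h import *
st()
plan([pose((.51,.05,.05),75,57)],1,mm=12,rad=.08)
snap('scene','s2');snap('top','t2')
a=cv2.imread('pics/s2.png')[100:460,200:600];b=cv2.imread('pics/t2.png')[100:460,150:550]
cv2.imwrite('pics/m2.png',np.hstack([a,b]))
E
```

```text
t 6.98 p [0.5051 0.0285 0.0965] q [ 1.014  0.778 -0.793  2.041 -0.604  0.745  2.157] F [-0.2  1.1 -1.1] w 0.0168
[[0.168, 0.173, 0.97], [0.784, 0.573, -0.238], [-0.597, 0.801, -0.04]]
4 [[1,[0.023,-0.021,0.001],[-0.04,-0.08,0.14]],[1,[0.023,-0.021,0.0],[-0.04,-0.08,0.14]],[1,[0.022,-0.022,-0.0],[-0.04,-0.08,0.14]],[1,[0.022,-0.022,-0.0],[-0.04,-0.08,0.14]]]
```

View pics/m2.png

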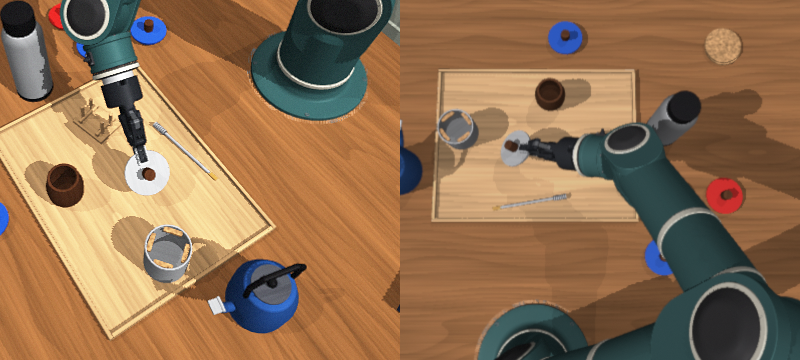

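Picture 5: the lid is held knob up with its far edge low over free tray, at (147,172) in the scene half. The bystanders are clear.

Request:
apply_moves:
  series:
    - [1,[0.023,-0.021,0],[-0.04,-0.08,0.14]]
    - [1,[0.023,-0.021,0],[-0.04,-0.08,0.14]]
    - [1,[0.022,-0.022,0],[-0.04,-0.08,0.14]]
    - [1,[0.022,-0.022,0],[-0.04,-0.08,0.14]]
    - [1,[0.01,-0.014,0],[0,0,0]]
    - [1,[0,0,0],[0,0,0]]

```text
time: 7.58
tool_pos: [0.5121, 0.0352, 0.0639]
eef_rot: [0.41, 0.572, 0.252, 0.664]
contact_force: [-0.7, -0.3, -1.1]
grip_width: 0.0171
```

```bash
python3 - <<'E'
from h import *
st()
E
```

```text
t 7.58 p [0.5121 0.0352 0.0639] q [ 1.044  0.898 -0.817  2.052 -0.63   0.651  2.277] F [-0.7 -0.3 -1.1] w 0.0171
[[0.218, 0.134, 0.967], [0.804, 0.536, -0.256], [-0.553, 0.833, 0.009]]
```

Request:
apply_moves:
  series:
    - [1,[0.008,-0.016,0],[0,0,0.5]]
    - [1,[0.008,-0.016,0],[0,0,0.5]]
    - [1,[0.007,-0.015,0],[0,0,0.4]]
    - [1,[0.004,-0.01,0],[0,0,0]]
    - [1,[0,0,0],[0,0,0]]

```text
time: 8.0
tool_pos: [0.5156, 0.0322, 0.0497]
eef_rot: [0.453, 0.536, 0.307, 0.642]
contact_force: [-0.0, 0.2, -0.8]
grip_width: 0.0173
```

```bash
python3 - <<'E'
from h import *
st()
E
```

```text
t 8.0 p [0.5156 0.0322 0.0497] q [ 1.109  1.063 -0.833  2.004 -0.633  0.714  2.385] F [-0.   0.2 -0.8] w 0.0173
[[0.236, 0.091, 0.967], [0.881, 0.4, -0.253], [-0.41, 0.912, 0.014]]
```

Request:
apply_moves:
  series:
    - [1,[0.005,-0.012,0],[0,0,0]]
    - [1,[0.005,-0.012,0],[0,0,0]]
    - [1,[0.004,-0.009,0],[0,0,0]]
    - [1,[0,0,0],[0,0,0]]

```text
time: 8.33
tool_pos: [0.5168, 0.032, 0.0405]
eef_rot: [0.45, 0.538, 0.306, 0.644]
contact_force: [0.5, -0.1, -1.1]
grip_width: 0.0168
```

```bash
python3 - <<'E'
from h import *
st()
E
```

```text
t 8.33 p [0.5168 0.032  0.0405] q [ 1.1    1.075 -0.823  1.997 -0.626  0.705  2.393] F [ 0.5 -0.1 -1.1] w 0.0168
[[0.234, 0.089, 0.968], [0.878, 0.408, -0.25], [-0.417, 0.909, 0.017]]
```

Request:
apply_moves:
  series:
    - [1,[0.004,-0.009,0],[0,0,0]]
    - [0.34,[0,0,0],[0,0,0]]
    - [0.34,[0,0,0],[0,0,0]]
    - [0.34,[0,0,0],[0,0,0]]
    - [0.34,[0,0,0],[0,0,0]]

```text
time: 8.75
tool_pos: [0.5172, 0.0326, 0.0387]
eef_rot: [0.449, 0.538, 0.307, 0.644]
contact_force: [-0.8, -0.1, -1.1]
grip_width: 0.0283
```

```bash
python3 - <<'E'
from h import *
st()
E
```

```text
t 8.75 p [0.5172 0.0326 0.0387] q [ 1.097  1.079 -0.822  1.996 -0.624  0.703  2.395] F [-0.8 -0.1 -1.1] w 0.0283
[[0.233, 0.087, 0.969], [0.878, 0.409, -0.248], [-0.418, 0.908, 0.019]]
```

Opening is 28 mm. Now I'll withdraw along the tool axis, then rise.

Request:
apply_moves:
  series:
    - [0.34,[-0.1,0,0],[0,0,0]]
    - [0.34,[-0.13,0,0],[0,0,0]]
    - [0.34,[-0.13,0,0],[0,0,0]]
    - [0.34,[-0.08,0.03,0],[0,0,0]]
    - [0.34,[0,0.06,0],[0,0,-0.5]]
    - [0.2,[0,0.08,0],[0,0,-0.8]]
    - [0.2,[0,0.08,0],[0,0,-0.8]]
    - [0.2,[0,0.06,0],[0,0,-0.8]]
    - [0,[0,0,0],[0,0,0]]

```text
time: 9.5
tool_pos: [0.4917, -0.0293, 0.1833]
eef_rot: [0.347, 0.611, 0.198, 0.683]
contact_force: [1.8, 1.9, 1.7]
grip_width: 0.0425
```

```bash
python3 - <<'E'
from h import *
st()
snap('scene','s3');snap('top','t3')
crop('s3',270,220,390,340,3,'a');crop('t3',200,190,320,310,3,'b')
cv2.imwrite('pics/m3.png',np.hstack([cv2.imread('pics/a.png'),cv2.imread('pics/b.png')]))
E
```

```text
t 9.5 p [ 0.4917 -0.0293  0.1833] q [ 1.111  0.525 -0.819  2.012 -0.536  0.919  2.053] F [1.8 1.9 1.7] w 0.0425
[[0.175, 0.154, 0.972], [0.695, 0.68, -0.233], [-0.698, 0.716, 0.012]]
```

View pics/m3.png

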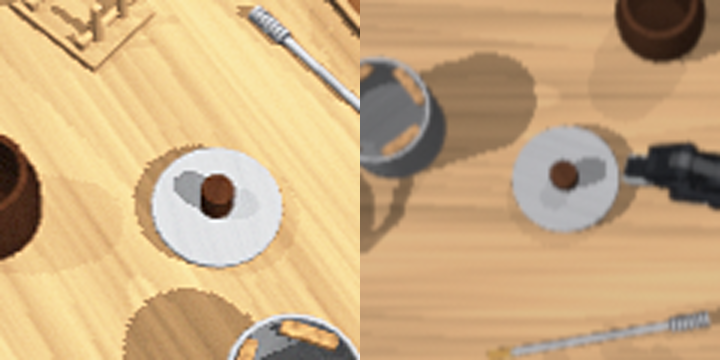

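Picture 6: the lid lies flat, knob up, let go. Flange centre is at about scene (342.5,289) and top (268.7,250). Knob top is at scene (342,281) and top (268,248).

```bash
python3 - <<'E'
from h import *
np.set_printoptions(precision=4,suppress=True)
print(atz('s3',342.5,289.3,.025),atz('t3',268.7,250,.025),atz('s3',342.3,281,.052),atz('t3',268,248.3,.052))
# to above: open, upright; yaw options
for yaw in (-20,0,20): pass
plan([((.50,.02,.19),down(np.radians(40)))],-1,mm=25,rad=.1)
E
```

```text
[0.5177 0.0468 0.025 ] [0.5153 0.0428 0.025 ] [0.5154 0.0411 0.052 ] [0.5151 0.0424 0.052 ]
11 [[-1,[0.009,0.013,-0.001],[0.46,-0.19,-0.59]],[-1,[0.008,0.014,-0.002],[0.46,-0.19,-0.59]],[-1,[0.007,0.014,-0.003],[0.46,-0.19,-0.59]],[-1,[0.006,0.015,-0.004],[0.46,-0.19,-0.59]],[-1,[0.005,0.015,-0.005],[0.46,-0.19,-0.59]],[-1,[0.004,0.015,-0.006],[0.46,-0.19,-0.59]],[-1,[0.003,0.015,-0.006],[0.46,-0.19,-0.59]],[-1,[0.002,0.015,-0.007],[0.46,-0.19,-0.59]],[-1,[0.0,0.014,-0.008],[0.46,-0.19,-0.59]],[-1,[-0.001,0.014,-0.009],[0.46,-0.19,-0.59]],[-1,[-0.002,0.013,-0.01],[0.46,-0.19,-0.59]]]
```

Request:
apply_moves:
  series:
    - [-1,[0.009,0.013,-0.001],[0.46,-0.19,-0.59]]
    - [-1,[0.008,0.014,-0.002],[0.46,-0.19,-0.59]]
    - [-1,[0.007,0.014,-0.003],[0.46,-0.19,-0.59]]
    - [-1,[0.006,0.015,-0.004],[0.46,-0.19,-0.59]]
    - [-1,[0.005,0.015,-0.005],[0.46,-0.19,-0.59]]
    - [-1,[0.004,0.015,-0.006],[0.46,-0.19,-0.59]]
    - [-1,[0.003,0.015,-0.006],[0.46,-0.19,-0.59]]
    - [-1,[0.002,0.015,-0.007],[0.46,-0.19,-0.59]]
    - [-1,[0,0.014,-0.008],[0.46,-0.19,-0.59]]
    - [-1,[0,0.014,-0.009],[0.46,-0.19,-0.59]]
    - [-1,[-0.002,0.013,-0.01],[0.46,-0.19,-0.59]]
    - [-1,[0,0,0],[0,0,0]]
    - [-1,[0,0,0],[0,0,0]]

```text
time: 10.68
tool_pos: [0.4953, 0.0089, 0.1721]
eef_rot: [0.307, 0.646, -0.325, 0.619]
contact_force: [-0.0, -1.0, 0.1]
grip_width: 0.0851
```

```bash
python3 - <<'E'
from h import *
st()
snap('wrist','w2')
plan([((.5155,.0425,.12),down(np.radians(40)))],-1,mm=25,rad=.1)
E
```

```text
t 10.68 p [0.4953 0.0089 0.1721] q [ 0.309  0.314 -0.459  1.945  0.166  0.965  0.412] F [-0.  -1.   0.1] w 0.0851
[[-0.045, 0.799, 0.6], [-0.005, 0.6, -0.8], [-0.999, -0.039, -0.023]]
3 [[-1,[0.057,0.043,-0.015],[-0.15,-0.07,0.11]],[-1,[0.057,0.042,-0.015],[-0.15,-0.07,0.11]],[-1,[0.057,0.042,-0.014],[-0.15,-0.07,0.11]]]
```

View pics/w2.png

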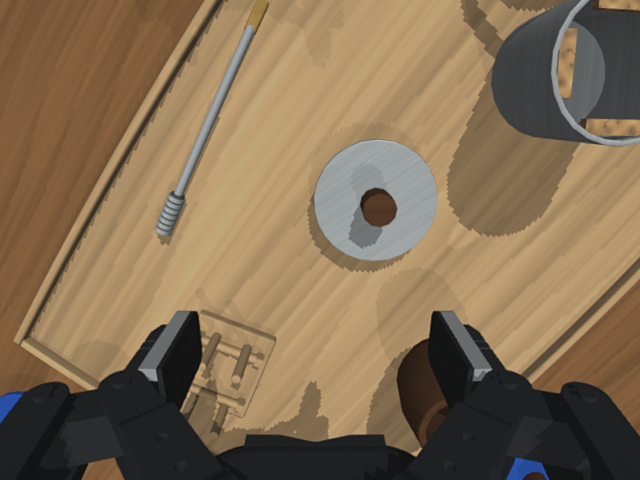

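Picture 7: the lid flange is centred at (376,200.5), with the knob top at about (379,209).

```bash
python3 - <<'E'
from h import *
np.set_printoptions(precision=4,suppress=True)
print(atz('w2',376,200.5,.025),atz('w2',379,209,.052), np.linalg.norm(atz('w2',315,200,.024)-atz('w2',437,200,.024)))
for z in(.052,):print(proj('w2',[[.5155,.0425,z]]))
plan([((.516,.043,.10),down(np.radians(40)))],-1,mm=25,rad=.1)
E
```

```text
[0.517 0.046 0.025] [0.5164 0.0452 0.052 ] 0.0902131605391198
[[375.3283 211.3188]]
4 [[-1,[0.059,0.033,-0.011],[-0.11,-0.05,0.08]],[-1,[0.059,0.033,-0.011],[-0.11,-0.05,0.08]],[-1,[0.06,0.032,-0.011],[-0.11,-0.05,0.08]],[-1,[0.06,0.032,-0.011],[-0.11,-0.05,0.08]]]
```

Request:
apply_moves:
  series:
    - [-1,[0.059,0.034,-0.012],[-0.11,-0.05,0.08]]
    - [-1,[0.059,0.034,-0.012],[-0.11,-0.05,0.08]]
    - [-1,[0.06,0.033,-0.012],[-0.11,-0.05,0.08]]
    - [-1,[0.06,0.033,-0.012],[-0.11,-0.05,0.08]]
    - [-1,[0,0,0],[0,0,0]]

```text
time: 11.15
tool_pos: [0.5146, 0.0392, 0.093]
eef_rot: [0.302, 0.643, -0.299, 0.638]
contact_force: [-1.4, -0.1, -0.2]
grip_width: 0.0854
```

```bash
python3 - <<'E'
from h import *
st()
plan([((.5165,.0445,.031),down(np.radians(40)))],-1,mm=15,rad=.1)
E
```

```text
t 11.15 p [0.5146 0.0392 0.093 ] q [ 0.234  0.448 -0.444  1.981  0.259  0.771  0.335] F [-1.4 -0.1 -0.2] w 0.0854
[[-0.004, 0.769, 0.639], [0.007, 0.639, -0.769], [-1.0, 0.001, -0.008]]
5 [[-1,[0.041,0.003,-0.002],[-0.01,-0.01,-0.0]],[-1,[0.041,0.003,-0.002],[-0.01,-0.01,-0.0]],[-1,[0.041,0.003,-0.002],[-0.01,-0.01,-0.0]],[-1,[0.041,0.003,-0.002],[-0.01,-0.01,-0.0]],[-1,[0.041,0.003,-0.002],[-0.01,-0.01,-0.0]]]
```

Request:
apply_moves:
  series:
    - [-1,[0.041,0.003,-0.002],[0,0,0]]
    - [-1,[0.041,0.003,-0.002],[0,-0.03,0]]
    - [-1,[0.041,0.003,-0.002],[0,0,0]]
    - [-1,[0.041,0.003,-0.002],[0,-0.03,0]]
    - [-1,[0.034,0.003,-0.002],[0,0,0]]
    - [-1,[0,0,0],[0,0,0]]

```text
time: 11.65
tool_pos: [0.5137, 0.0368, 0.0297]
eef_rot: [0.303, 0.642, -0.303, 0.636]
contact_force: [-0.7, 0.5, 0.1]
grip_width: 0.0854
```

```bash
python3 - <<'E'
from h import *
st()
E
```

```text
t 11.65 p [0.5137 0.0368 0.0297] q [ 0.191  0.553 -0.391  2.007  0.328  0.649  0.273] F [-0.7  0.5  0.1] w 0.0854
[[-0.007, 0.774, 0.633], [0.004, 0.633, -0.774], [-1.0, -0.003, -0.008]]
```

Request:
apply_moves:
  series:
    - [-1,[0,0.012,-0.007],[0,-0.07,0]]
    - [-1,[0,0.012,-0.007],[0,0,0]]
    - [-1,[0,0,0],[0,0,0]]

```text
time: 11.9
tool_pos: [0.517, 0.044, 0.0302]
eef_rot: [0.302, 0.639, -0.305, 0.638]
contact_force: [-0.4, -0.5, -0.5]
grip_width: 0.0855
```

```bash
python3 - <<'E'
from h import *
st()
E
```

```text
t 11.9 p [0.517  0.044  0.0302] q [ 0.168  0.554 -0.385  2.001  0.336  0.65   0.248] F [-0.4 -0.5 -0.5] w 0.0855
[[-0.002, 0.775, 0.631], [-0.003, 0.631, -0.775], [-1.0, -0.003, 0.001]]
```

Aligned, so I'll close on the knob.

Request:
apply_moves:
  series:
    - [1,[0,0,0],[0,0,0]]
    - [1,[0,0,0],[0,0,0]]
    - [1,[0,0,0],[0,0,0]]
    - [1,[0,0,0],[0,0,0]]
    - [1,[0,0,0],[0,0,0]]
    - [1,[0,0,0],[0,0,0]]
    - [1,[0,0,0],[0,0,0]]
    - [1,[0,0,0],[0,0,0]]
    - [1,[0,0,0],[0,0,0]]

```text
time: 12.65
tool_pos: [0.5181, 0.0444, 0.0324]
eef_rot: [0.303, 0.638, -0.304, 0.639]
contact_force: [-0.1, -0.1, -1.0]
grip_width: 0.0219
```

```bash
python3 - <<'E'
from h import *
st()
plan([((.517,.044,.16),down(np.radians(39))),((.5575,.16,.17),down(np.radians(39)))],1,mm=25,rad=.1)
E
```

```text
t 12.65 p [0.5181 0.0444 0.0324] q [ 0.169  0.55  -0.386  2.     0.335  0.652  0.249] F [-0.1 -0.1 -1. ] w 0.0219
[[0.001, 0.775, 0.632], [-0.003, 0.632, -0.775], [-1.0, -0.001, 0.003]]
11 [[1,[-0.071,-0.001,-0.0],[0.0,0.0,0.0]],[1,[-0.071,-0.001,-0.0],[0.0,0.0,0.0]],[1,[-0.071,-0.001,-0.0],[0.0,0.0,0.0]],[1,[-0.071,-0.001,-0.0],[0.0,0.0,0.0]],[1,[-0.071,-0.001,-0.0],[0.0,0.0,0.0]],[1,[-0.071,-0.001,-0.0],[0.0,0.0,0.0]],[1,[-0.007,0.07,-0.043],[0.0,0.0,0.0]],[1,[-0.007,0.07,-0.043],[0.0,0.0,0.0]],[1,[-0.007,0.07,-0.043],[0.0,0.0,0.0]],[1,[-0.007,0.07,-0.043],[0.0,0.0,0.0]],[1,[-0.007,0.07,-0.043],[0.0,0.0,0.0]]]
```

Request:
apply_moves:
  series:
    - [1,[-0.05,0,0],[0,0,0]]
    - [1,[-0.071,0,0],[0,0,0]]
    - [1,[-0.071,0,0],[0,0,0]]
    - [1,[-0.071,0,0],[0,0,0]]
    - [1,[-0.071,0,0],[0,0,0]]
    - [1,[-0.071,0,0],[0,0,0]]
    - [1,[-0.01,0.05,-0.03],[0,0,0]]
    - [1,[-0.007,0.07,-0.045],[0,0,0]]
    - [1,[-0.007,0.07,-0.045],[0,0,0]]
    - [1,[-0.007,0.07,-0.045],[0,0,0]]
    - [1,[-0.007,0.07,-0.045],[0,0,0]]
    - [1,[0,0.06,-0.04],[0,0,0]]
    - [1,[0,0,0],[0,0,0]]

```text
time: 13.73
tool_pos: [0.5614, 0.1799, 0.17]
eef_rot: [0.304, 0.638, -0.306, 0.638]
contact_force: [-0.6, 0.0, -1.9]
grip_width: 0.022
```

```bash
python3 - <<'E'
from h import *
st()
plan([((.5635,.193,.135),down(np.radians(39)))],1,mm=12,rad=.1)
E
```

```text
t 13.73 p [0.5614 0.1799 0.17  ] q [ 0.014  0.465 -0.49   1.747  0.256  0.997  0.106] F [-0.6  0.  -1.9] w 0.022
[[-0.003, 0.778, 0.628], [-0.003, 0.628, -0.778], [-1.0, -0.004, 0.001]]
4 [[1,[0.029,0.008,-0.007],[-0.0,0.0,0.01]],[1,[0.029,0.008,-0.007],[-0.0,0.0,0.01]],[1,[0.029,0.008,-0.007],[-0.0,0.0,0.01]],[1,[0.029,0.008,-0.007],[-0.0,0.0,0.01]]]
```

Request:
apply_moves:
  series:
    - [1,[0.029,0.008,-0.007],[0,0,0]]
    - [1,[0.029,0.008,-0.007],[0,0,0]]
    - [1,[0.029,0.009,-0.008],[0,0,0]]
    - [1,[0.029,0.009,-0.008],[0,0,0]]
    - [1,[0.029,0.004,-0.004],[0,0,0]]
    - [1,[0,0,0],[0,0,0]]

```text
time: 14.23
tool_pos: [0.5627, 0.1946, 0.1199]
eef_rot: [0.303, 0.639, -0.308, 0.637]
contact_force: [-0.6, -0.5, -2.0]
grip_width: 0.0219
```

```bash
python3 - <<'E'
from h import *
st()
snap('scene','s4');snap('top','t4');snap('wrist','w4')
crop('s4',320,295,420,395,4,'a');crop('t4',160,175,260,275,4,'b')
cv2.imwrite('pics/m4.png',np.hstack([cv2.imread('pics/a.png'),cv2.imread('pics/b.png')]))
E
```

```text
t 14.23 p [0.5627 0.1946 0.1199] q [-0.03   0.538 -0.468  1.765  0.298  0.916  0.052] F [-0.6 -0.5 -2. ] w 0.0219
[[-0.006, 0.779, 0.627], [-0.005, 0.627, -0.779], [-1.0, -0.007, 0.0]]
```

View pics/m4.png

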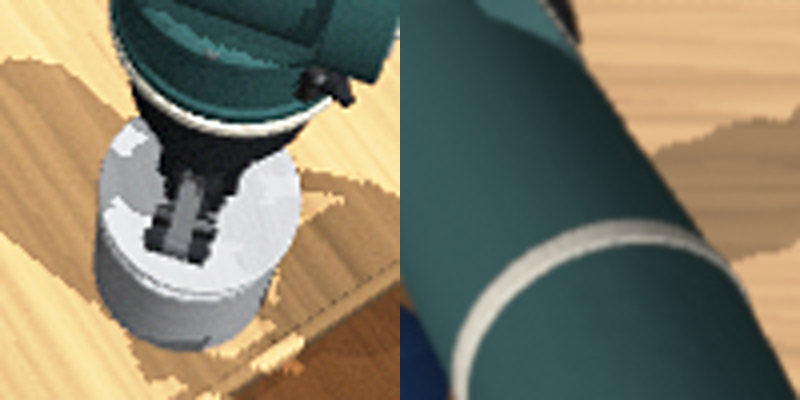

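Picture 8 (scene half): the lid is above the tin, flange from (98,200) to (300,185) in the crop with its bottom near 293. The arm hides the top view. Now I'll compare lid and tin in the same camera.

```bash
python3 - <<'E'
from h import *
from scipy.optimize import least_squares
t=np.linspace(0,2*np.pi,181)
def ext(f,x,r,zs):
    P=np.concatenate([proj(f,np.c_[x[0]+r*np.cos(t),x[1]+r*np.sin(t),0*t+z]) for z in zs]);return np.r_[P.min(0),P.max(0)]
# L,T,R,B
lid=least_squares(lambda x:(ext('s4',x,.046,(.1075,.1135))-[344.5,0,395,368.5])[[0,2,3]],[.563,.193],diff_step=1e-3)
tin=least_squares(lambda x:(ext('scene0',x,.044,(.093,))-[345,325,392.2,370]),[.563,.193],diff_step=1e-3)
print('lid',lid.x,lid.fun,'tin',tin.x,tin.fun)
tt=least_squares(lambda x:(ext('top0',x,.044,(.093,))-[188.2,209.5,223,244]),[.563,.193],diff_step=1e-3);print(tt.x,tt.fun)
ls=least_squares(lambda x:(ext('s3',x,.046,(.020,.026))-np.array([270+152/3,220+148/3,270+283/3,220+268/3])),[.517,.044],diff_step=1e-3)
lt=least_squares(lambda x:(ext('t3',x,.046,(.020,.026))-np.array([200+152/3,190+126/3,200+260/3,190+234/3])),[.517,.044],diff_step=1e-3)
print('lid on tray s3',ls.x,ls.fun,'t3',lt.x,lt.fun)
w=load('w4')
crop('w4',160,60,480,300,2.4,'m5')
E
```

```text
lid [0.56166795 0.19362654] [-0.36137293  0.35677376 -0.0181037 ] tin [0.56308743 0.19447591] [-0.41480882 -0.70245494  0.41066301  0.6183402 ]
[0.56157303 0.19131669] [-0.78492071 -0.43712312  0.79014876  0.41627053]
lid on tray s3 [0.51678784 0.04526408] [-0.11042369 -0.51434438  0.10912403  0.46821168] t3 [0.51585746 0.04286798] [-0.07893828  0.09398019  0.07943798 -0.09302906]
```

View pics/m5.png

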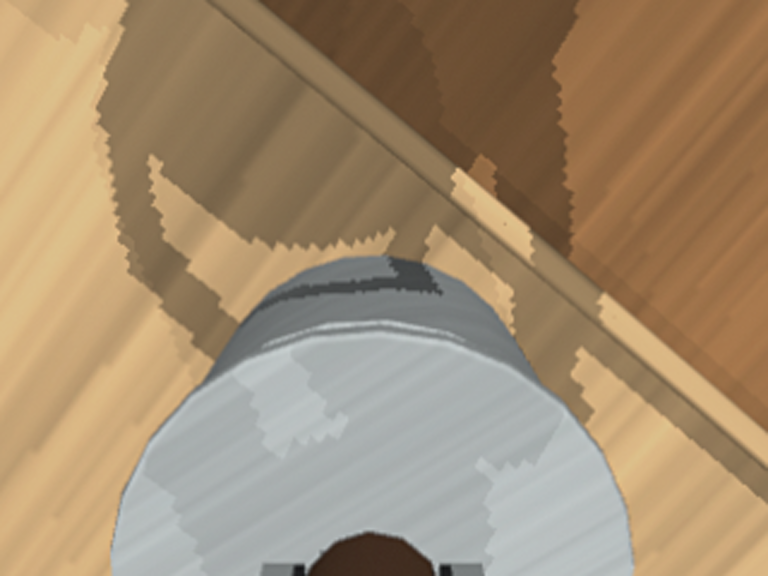

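```bash
python3 - <<'E'
from h import *
t=np.linspace(0,2*np.pi,721)
def circ(x,r,z):return proj('w4',np.c_[x[0]+r*np.cos(t),x[1]+r*np.sin(t),0*t+z])
p=np.array([.5627,.1946]);zt=np.array([.627,-.779])
C=lambda P:(( P-[160,60])*2.4)
for d in(-.003,0,.003):
  x=p+d*zt
  F=np.vstack([C(circ(x,.046,z)) for z in(.1075,.1135)]);T=C(circ(x,.044,.093))
  i=F[:,1].argmin();j=T[:,1].argmin();print(d,'flange top',F[i],'L/R',F[:,0].min(),F[:,0].max(),'rim',T[j],'kn',C(proj('w4',[[*x,.1395]])))
  b=C(circ(x,.044,.010));k=b[:,1].argmin();print('  tin base',b[k])
E
```

```text
-0.003 flange top [367.4653292  301.88445338] L/R 103.99290112729273 633.210456189592 rim [368.29288052 297.60856128] kn [[366.58316086 650.78029865]]
  tin base [371.11002484 239.119334  ]
0 flange top [367.48042464 319.80603257] L/R 105.56559697998713 631.6512420762538 rim [368.30247618 314.05603838] kn [[366.61047087 668.24650337]]
  tin base [371.10682111 250.57839215]
0.003 flange top [367.49555404 337.53497396] L/R 107.1311341391663 630.0992789847344 rim [368.31210657 330.3421959 ] kn [[366.63763118 685.44659274]]
  tin base [371.10364001 261.96465755]
```

Picture 9: a thin rim crescent shows evenly around (365,325) above the flange edge, so lid and tin are aligned within about 1 mm. The plug clearance is 2.5 mm. I'll lower in small steps.

Request:
apply_moves:
  series:
    - [1,[0.008,0.001,-0.003],[0,0.02,-0.04]]
    - [1,[0.008,0,0],[0,0.02,-0.04]]
    - [1,[0.006,0,0],[0,0,0]]
    - [1,[0,0,0],[0,0,0]]

```text
time: 14.72
tool_pos: [0.5643, 0.1952, 0.1167]
eef_rot: [0.302, 0.641, -0.309, 0.635]
contact_force: [0.0, 1.2, -1.9]
grip_width: 0.0219
```

```bash
python3 - <<'E'
from h import *
st()
E
```

```text
t 14.72 p [0.5643 0.1952 0.1167] q [-0.033  0.548 -0.466  1.758  0.299  0.921  0.051] F [ 0.   1.2 -1.9] w 0.0219
[[-0.012, 0.78, 0.626], [-0.006, 0.626, -0.78], [-1.0, -0.013, -0.003]]
```

Request:
apply_moves:
  series:
    - [1,[0,-0.003,0],[0,-0.02,0.11]]
    - [1,[0,0,0],[0,0,0]]

```text
time: 14.88
tool_pos: [0.5637, 0.1946, 0.1167]
eef_rot: [0.306, 0.637, -0.305, 0.638]
contact_force: [-0.1, -0.6, -1.4]
grip_width: 0.0214
```

```bash
python3 - <<'E'
from h import *
st()
E
```

```text
t 14.88 p [0.5637 0.1946 0.1167] q [-0.028  0.539 -0.468  1.771  0.299  0.9    0.051] F [-0.1 -0.6 -1.4] w 0.0214
[[0.001, 0.78, 0.626], [0.001, 0.626, -0.78], [-1.0, 0.001, -0.0]]
```

Request:
apply_moves:
  series:
    - [1,[0.006,0,0],[0,0,0]]
    - [1,[0.006,0,0],[0,0,0]]
    - [1,[0,0,0],[0,0,0]]

```text
time: 15.13
tool_pos: [0.5638, 0.1945, 0.1134]
eef_rot: [0.306, 0.637, -0.305, 0.638]
contact_force: [0.1, 0.5, -1.3]
grip_width: 0.0216
```

```bash
python3 - <<'E'
from h import *
st()
E
```

```text
t 15.13 p [0.5638 0.1945 0.1134] q [-0.029  0.543 -0.466  1.774  0.303  0.893  0.048] F [ 0.1  0.5 -1.3] w 0.0216
[[0.002, 0.78, 0.626], [0.001, 0.626, -0.78], [-1.0, 0.002, 0.001]]
```

Request:
apply_moves:
  series:
    - [1,[0.006,0,0],[0,0,0]]
    - [1,[0.006,0,0],[0,0,0]]
    - [1,[0,0,0],[0,0,0]]

```text
time: 15.38
tool_pos: [0.5639, 0.1945, 0.1103]
eef_rot: [0.306, 0.637, -0.305, 0.638]
contact_force: [0.5, -0.2, -1.4]
grip_width: 0.0218
```

```bash
python3 - <<'E'
from h import *
st()
E
```

```text
t 15.38 p [0.5639 0.1945 0.1103] q [-0.031  0.547 -0.464  1.776  0.305  0.887  0.046] F [ 0.5 -0.2 -1.4] w 0.0218
[[0.003, 0.78, 0.626], [0.001, 0.626, -0.78], [-1.0, 0.003, 0.001]]
```

Request:
apply_moves:
  series:
    - [1,[0.006,0,0],[0,0,0]]
    - [1,[0.006,0,0],[0,0,-0.01]]
    - [1,[0,0,0],[0,0,0]]

```text
time: 15.63
tool_pos: [0.5641, 0.1946, 0.1072]
eef_rot: [0.306, 0.637, -0.305, 0.638]
contact_force: [-0.0, -0.1, -1.9]
grip_width: 0.0217
```

```bash
python3 - <<'E'
from h import *
st()
E
```

```text
t 15.63 p [0.5641 0.1946 0.1072] q [-0.033  0.552 -0.462  1.777  0.309  0.883  0.043] F [-0.  -0.1 -1.9] w 0.0217
[[0.002, 0.78, 0.626], [-0.0, 0.626, -0.78], [-1.0, 0.001, 0.002]]
```

```bash
python3 - <<'E'
from h import *
snap('scene','s5');snap('wrist','w5')
crop('s5',330,300,410,390,5,'a');crop('w5',160,100,480,480,1.1842,'b')
a=cv2.imread('pics/a.png');b=cv2.imread('pics/b.png')
cv2.imwrite('pics/m6.png',np.hstack([a,b[:450]]))
E
```

```text
(no output)
```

View pics/m6.png

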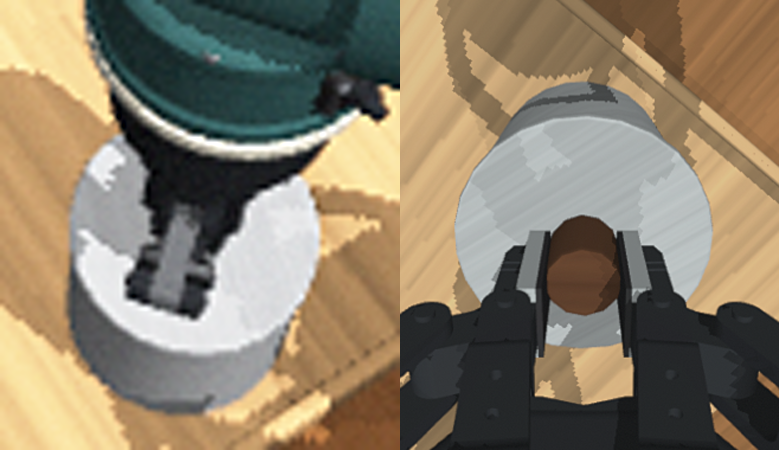

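Picture 10: the lid is level in the mouth, knob between the pads, with no visible offset. Force is still free, so I'll continue in small steps.

Request:
apply_moves:
  series:
    - [1,[0.004,0,0],[0,0,0]]
    - [1,[0.004,0,0],[0,0,0]]

```text
time: 15.9
tool_pos: [0.5642, 0.1947, 0.1053]
eef_rot: [0.306, 0.637, -0.305, 0.638]
contact_force: [-9.3, -4.2, 26.3]
grip_width: 0.0219
```

```bash
python3 - <<'E'
from h import *
st()
E
```

```text
t 15.9 p [0.5642 0.1947 0.1053] q [-0.034  0.555 -0.461  1.778  0.31   0.879  0.042] F [-9.3 -4.2 26.3] w 0.0219
[[0.002, 0.78, 0.626], [-0.0, 0.626, -0.78], [-1.0, 0.002, 0.002]]
```

```bash
python3 - <<'E'
from h import *
t=np.linspace(0,2*np.pi,361)
for z in(.093,.0948,.101,.103,.1075):
    F=np.vstack([proj('scene0',np.c_[.564+.046*np.cos(t),.1945+.046*np.sin(t),0*t+zz]) for zz in(z,z+.006)])
    print(z,F.min(0),F.max(0))
T=proj('scene0',np.c_[.564+.044*np.cos(t),.1945+.044*np.sin(t),0*t+.093]);print('rim',T.min(0),T.max(0))
T=proj('scene0',np.c_[.564+.044*np.cos(t),.1945+.044*np.sin(t),0*t+.008]);print('base',T.max(0))
# wrist widths
for f,tz in(('w4',.1199),('w5',.1072)):
  for off in(.0044,.0084,.0124,.0164):
    P=proj(f,np.c_[.564+.046*np.cos(t),.1945+.046*np.sin(t),0*t+tz-off+.006]);print(f,off,np.ptp(P[:,0]),P[:,1].min())
snap('wrist','w6');snap('scene','s6')
E
```

```text
0.093 [343.09551376 322.35822019] [393.6944336  372.01283607]
0.0948 [343.12679051 321.997979  ] [393.80764247 371.71715608]
0.101 [343.23529543 320.74846   ] [394.20041089 370.69126337]
0.103 [343.27055522 320.34249131] [394.32805357 370.35784784]
0.1075 [343.35035554 319.42383485] [394.61695136 369.60318363]
rim [344.18317796 324.5537308 ] [392.22204883 370.90584126]
base [387.39271995 383.9142267 ]
w4 0.0044 229.04833748657813 203.6304144615749
w4 0.0084 223.8214271662096 201.14776487160373
w4 0.0124 218.8264901588267 198.78897855026895
w4 0.0164 214.04416693585912 196.54504804987317
w5 0.0044 231.56886086710398 203.61456458967942
w5 0.0084 226.23055701667354 201.09614132801454
w5 0.0124 221.12642982402485 198.70482588049282
w5 0.0164 216.24414299449938 196.43127021739005
```

Request:
apply_moves:
  series:
    - [1,[0.003,0,0],[0,0,0]]

```text
time: 16.08
tool_pos: [0.5643, 0.1947, 0.1053]
eef_rot: [0.306, 0.637, -0.305, 0.639]
contact_force: [-10.0, -5.0, 26.5]
grip_width: 0.022
```

```bash
python3 - <<'E'
from h import *
st();print(ctrl.observe()['torque'])
crop('s6',330,300,410,390,5,'a');crop('w6',160,100,480,480,1.1842,'b')
cv2.imwrite('pics/m7.png',np.hstack([cv2.imread('pics/a.png'),cv2.imread('pics/b.png')[:450]]))
E
```

```text
t 16.08 p [0.5643 0.1947 0.1053] q [-0.035  0.554 -0.461  1.778  0.311  0.879  0.041] F [-10.   -5.   26.5] w 0.022
[[0.003, 0.78, 0.626], [-0.001, 0.626, -0.78], [-1.0, 0.002, 0.002]]
[-1.11672945  2.37071886  0.00377237]
```

The TCP stops at 0.1053 under 26 N, and the computed fully-home height is 0.1054. I'll relax, open and rise.

Request:
apply_moves:
  series:
    - [1,[-0.001,-0.002,0],[0,0,0]]
    - [1,[0,0,0],[0,0,0]]
    - [0,[0,0,0],[0,0,0]]
    - [0,[0,0,0],[0,0,0]]
    - [0,[0,0,0],[0,0,0]]
    - [0,[0,0,0],[0,0,0]]
    - [0,[-0.08,0,0],[0,0,0]]
    - [0,[-0.1,0,0],[0,0,0]]
    - [0,[-0.1,0,0],[0,0,0]]
    - [0,[-0.1,-0.02,0.05],[0,0,0]]
    - [0,[-0.02,-0.05,0.1],[0,0,0]]
    - [0,[0,-0.05,0.1],[0,0,0]]
    - [0,[0,-0.05,0.1],[0,0,0]]
    - [0,[0,0,0],[0,0,0]]

```text
time: 17.25
tool_pos: [0.5898, 0.0788, 0.231]
eef_rot: [0.304, 0.638, -0.303, 0.639]
contact_force: [-1.0, -1.1, -0.4]
grip_width: 0.0425
```

```bash
python3 - <<'E'
from h import *
st()
snap('scene','s7');snap('top','t7');snap('wrist','w7')
crop('s7',330,300,410,380,5,'a');crop('t7',165,190,245,270,5,'b')
cv2.imwrite('pics/m7.png',np.hstack([cv2.imread('pics/a.png'),cv2.imread('pics/b.png')]))
E
```

```text
t 17.25 p [0.5898 0.0788 0.231 ] q [ 0.183  0.401 -0.476  1.681  0.202  1.106  0.332] F [-1.  -1.1 -0.4] w 0.0425
[[0.003, 0.776, 0.631], [-0.0, 0.631, -0.776], [-1.0, 0.002, 0.002]]
```

View pics/m7.png

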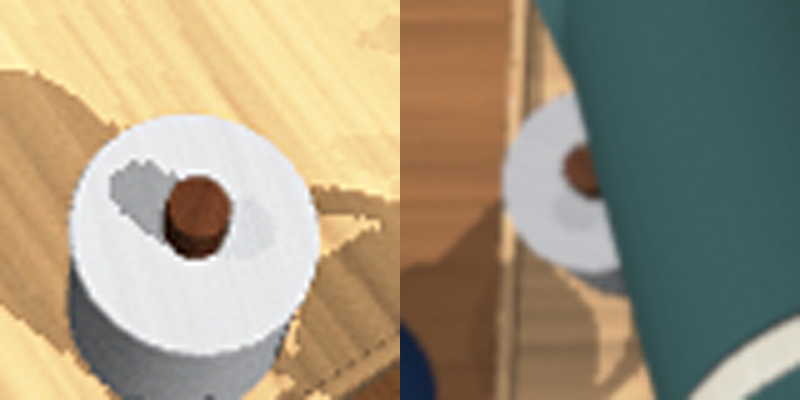

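Picture 11: the lid is seated and let go. The flange spans scene 343.8–394, 322.6–371, against a predicted 343–394, 322–372 at home. To be sure it is home all round, I'll press once on the knob top with shut fingers; that stop should come at z ≈ 0.125.

```bash
python3 - <<'E'
from h import *
plan([((.564,.194,.19),down(np.radians(39))),((.564,.194,.14),down(np.radians(39)))],1,mm=20,rad=.1)
E
```

```text
9 [[1,[0.023,0.028,-0.055],[0.01,-0.0,-0.0]],[1,[0.023,0.028,-0.055],[0.01,-0.0,-0.0]],[1,[0.023,0.028,-0.055],[0.01,-0.0,-0.0]],[1,[0.023,0.028,-0.055],[0.01,-0.0,-0.0]],[1,[0.023,0.027,-0.055],[0.01,-0.0,-0.0]],[1,[0.023,0.027,-0.055],[0.01,-0.0,-0.0]],[1,[0.056,0.0,0.0],[0.0,0.0,0.0]],[1,[0.056,0.0,0.0],[0.0,0.0,0.0]],[1,[0.056,0.0,0.0],[0.0,0.0,0.0]]]
```

Request:
apply_moves:
  series:
    - [1,[0,0,0],[0,0,0]]
    - [1,[0,0,0],[0,0,0]]
    - [1,[0.02,0.028,-0.055],[0,0,0]]
    - [1,[0.02,0.028,-0.055],[0,0,0]]
    - [1,[0.02,0.028,-0.055],[0,0,0]]
    - [1,[0.02,0.028,-0.055],[0,0,0]]
    - [1,[0.02,0.027,-0.055],[0,0,0]]
    - [1,[0.02,0.027,-0.05],[0,0,0]]
    - [1,[0,0,0],[0,0,0]]
    - [1,[0,0,0],[0,0,0]]

```text
time: 18.23
tool_pos: [0.5596, 0.2067, 0.1923]
eef_rot: [0.299, 0.642, -0.296, 0.64]
contact_force: [-0.3, -1.0, -0.2]
grip_width: 0.0003
```

```bash
python3 - <<'E'
from h import *
st()
plan([((.564,.194,.145),down(np.radians(39)))],1,mm=15,rad=.1)
E
```

```text
t 18.23 p [0.5596 0.2067 0.1923] q [-0.013  0.451 -0.509  1.713  0.244  1.04   0.098] F [-0.3 -1.  -0.2] w 0.0003
[[-0.001, 0.764, 0.645], [0.004, 0.645, -0.764], [-1.0, 0.002, -0.004]]
4 [[1,[0.039,-0.004,0.011],[0.04,-0.01,-0.0]],[1,[0.039,-0.004,0.011],[0.04,-0.01,-0.0]],[1,[0.039,-0.004,0.011],[0.04,-0.01,-0.0]],[1,[0.039,-0.004,0.011],[0.04,-0.01,-0.0]]]
```

Request:
apply_moves:
  series:
    - [1,[0.035,-0.004,0.011],[0,0,0]]
    - [1,[0.035,-0.004,0.011],[0,0,0]]
    - [1,[0.035,-0.004,0.011],[0,0,0]]
    - [1,[0.035,-0.004,0.01],[0,0,0]]
    - [1,[0,0,0],[0,0,0]]

```text
time: 18.65
tool_pos: [0.5647, 0.1913, 0.1456]
eef_rot: [0.299, 0.642, -0.297, 0.64]
contact_force: [-0.7, -0.1, -1.2]
grip_width: -0.0001
```

```bash
python3 - <<'E'
from h import *
st()
E
```

```text
t 18.65 p [0.5647 0.1913 0.1456] q [-0.005  0.504 -0.487  1.752  0.277  0.954  0.099] F [-0.7 -0.1 -1.2] w -0.0001
[[-0.001, 0.764, 0.645], [0.004, 0.645, -0.764], [-1.0, 0.002, -0.003]]
```

Request:
apply_moves:
  series:
    - [1,[0.018,0.003,-0.004],[0,0,0]]
    - [1,[0.018,0.003,-0.003],[0,0,0]]
    - [1,[0.012,0,0],[0,0,0]]
    - [1,[0.006,0,0],[0,0,0]]

```text
time: 18.98
tool_pos: [0.5651, 0.1931, 0.1273]
eef_rot: [0.299, 0.642, -0.298, 0.64]
contact_force: [-0.5, -0.5, 0.1]
grip_width: 0.0002
```

```bash
python3 - <<'E'
from h import *
st()
E
```

```text
t 18.98 p [0.5651 0.1931 0.1273] q [-0.015  0.529 -0.479  1.761  0.291  0.922  0.084] F [-0.5 -0.5  0.1] w 0.0002
[[-0.002, 0.766, 0.643], [0.003, 0.643, -0.766], [-1.0, 0.001, -0.004]]
```

Already 2.3 mm above the home knob height with no contact, so the lid is home to that degree. I'll finish the touch.

Request:
apply_moves:
  series:
    - [1,[0.003,0,0],[0,0,0]]
    - [1,[0.003,0,0],[0,0,0]]

```text
time: 19.15
tool_pos: [0.565, 0.1934, 0.1252]
eef_rot: [0.299, 0.642, -0.298, 0.64]
contact_force: [-0.4, 0.1, 0.1]
grip_width: -0.0004
```

Request:
apply_moves:
  series:
    - [1,[0.002,0,0],[0,0,0]]
    - [1,[0.002,0,0],[0,0,0]]

```text
time: 19.32
tool_pos: [0.5652, 0.1935, 0.1251]
eef_rot: [0.299, 0.642, -0.298, 0.64]
contact_force: [-4.5, -2.6, 10.7]
grip_width: 0.0003
```

The stop is at 0.1251 under 11 N, so the lid is fully home (0.125 expected). Now I'll retreat.

Request:
apply_moves:
  series:
    - [1,[-0.04,0,0],[0,0,0]]
    - [1,[-0.09,0,0],[0,0,0]]
    - [1,[-0.1,0,0],[0,0,0]]
    - [1,[-0.1,0,0],[0,0,0]]
    - [1,[-0.05,-0.05,0.1],[0,0,0]]
    - [1,[0,-0.06,0.11],[0,0,0]]
    - [1,[0,-0.06,0.11],[0,0,0]]
    - [1,[0,-0.06,0.11],[0,0,0]]
    - [1,[0,0,0],[0,0,0]]
    - [1,[0,0,0],[0,0,0]]
    - [1,[0,0,0],[0,0,0]]

```text
time: 20.23
tool_pos: [0.5975, 0.0471, 0.2556]
eef_rot: [0.299, 0.64, -0.294, 0.644]
contact_force: [0.2, -0.5, 0.5]
grip_width: 0.0002
```

```bash
python3 - <<'E'
from h import *
st();snap('scene','s8')
E
```

```text
t 20.23 p [0.5975 0.0471 0.2556] q [ 0.24   0.382 -0.476  1.648  0.185  1.147  0.424] F [ 0.2 -0.5  0.5] w 0.0002
[[0.009, 0.761, 0.648], [0.005, 0.648, -0.761], [-1.0, 0.01, 0.002]]
```

View pics/s8.png

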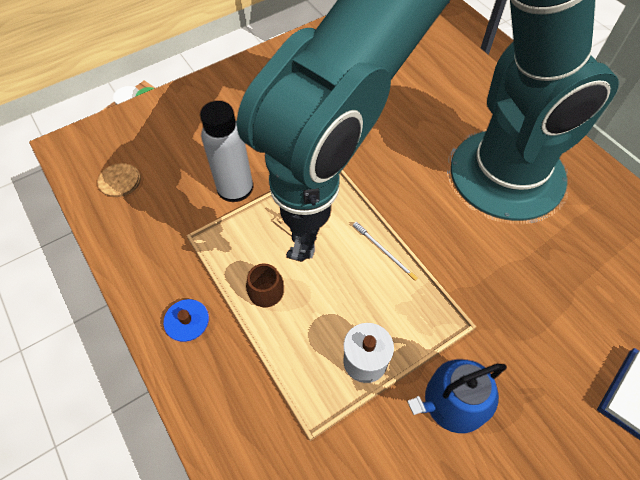

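Picture 12: the lid is seated on the tin at (368,347). The flask (232,150), gourd (265,285), kettle (462,395) and bombilla (383,250) are where they were at the start, and the arm is clear.

```bash
python3 -c "
from rig import ctrl
print(ctrl.job_done())"
```

```text
the job is handed in; nothing more can be done
None
```

The lid is on the tin and let go, and the job is handed in at about 20 s of the 58 s; the hand-in gave no verdict. I pinched the lid from the rack, laid it knob up on the tray and released it. I then lifted it by the knob, lowered it onto the tin and pressed it home.

**Seated:** the wrist read about 26 N at the stop, with the tool at z = 0.1053 against 0.1054 computed for home. After release I pressed the knob top once with shut fingers; it stopped at 0.1251 (0.125 expected) under about 11 N.

**Bystanders:** in the last picture the kettle, flask, gourd and bombilla look unmoved by eye, and the arm is clear of everything.

**Checks that were weaker or disagreed:**
- **Force during pressing:** the readings between steps showed nothing, because idle rows let the arm relax. I did not see the cork pads' resistance, and the true peak between readings is not known.
- **Sideways force:** the press also showed about 11 N sideways.
- **Tin position:** the scene and top cameras differed by 2–4 mm before I corrected them against the lid. The plug still went in freely.
- **Level:** I inferred it from the knob-top height and did not measure the tilt.

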